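# Lock up a printing block on the proof press bed

## Task

Lock up the wooden printing block on the proof press bed: with the black wing knob, slide the blue lock-up bar gently towards the far rail until the block sits square and snug between bar and rail. Then turn the knob clockwise until it clicks past its detent, once, and rests in the notch there, not on past a second click; let go, with the block still snug and everything else left where it was.

Things in the scene. Friction and masses are not known exactly. Their poses are not given: they have to be found in the camera images.
- bed: Flat steel plate fixed to the table, 320 (x) by 400 (y) by 20 mm; origin on the table, 150 mm from its far edge, plate top at z = 20 mm. +x points away from the robot (yaw within 0.4 rad) to the fixed grey far rail: 340 mm along y, 22 mm thick, top at z = 44 mm, inner face at x = +105 mm. Toothed racks along both sides, y = +-191 mm, to z = 36 mm.
- block: Wooden printing block with a copper face, 80 mm (x) by 130 mm (y) by 23 mm high, about 0.6 kg, loose on the bed between bar and rail, a little crooked at first. Origin: centre of its underside. Home against the rail, its origin is at x = +65 mm of the bed and its axes are parallel to the bed's.
- lockbar: Blue metal lock-up bar on the bed, 44 mm (x) by 220 mm (y), top 50 mm above the table. Slides only along the bed's x with about 6 N of drag, stays where it is left, and carries the knob at its middle. Origin: centre of its underside, on the bed's top. Snug, its origin is at x = +3 mm of the bed.
- bar_front (a point): Middle of the bar's flat front face, which pushes the block; 22 mm ahead (bed +x) of the bar's origin. Axes as the bar's.
- knob_grip (a point): On the knob's upright axis, mid grip, 87 mm above the table. The grip is a straight black wing 84 mm long (this x), 16 mm thick (y), from 23 mm below to 11 mm above this point, on a round foot 52 mm wide. Turns clockwise from above: freely, then against about 0.5 N m that springs back if let go early; past that hump it snaps by itself 0.4 rad on into its notch.
- knob_tip (a point): End of the knob's wing that bears a white line on top: 42 mm from the knob's axis, level with knob_grip. Its place round the axis shows how far the knob has turned.
- collar: Round plain grey collar under the knob, 60 mm wide, 8 mm high, holding the detent. Origin on the knob's axis, on the bar's top, z up. It sits fixed on the bar, turned differently each time (within 0.5 rad), so the angle of the click must be felt: nothing on it marks the notch.
- slug: Bystander: wooden furniture piece 100 x 22 x 18 mm lying on the bed's +y side; origin under its centre.
- reglet: Bystander: dark wooden piece 80 x 24 x 22 mm lying on the bed's -y side; origin under its centre.
- inkcan: Bystander: ink can, 84 mm wide, 90 mm high; origin under its centre.
- washbottle: Bystander: bottle, 70 mm wide, 170 mm high; origin under its centre.
- brayer: Bystander: hand roller with a red handle, 200 mm long along its x, 45 mm high; origin on the table under the handle.
- mallet: Bystander: hammer lying on the table.
- inkknife: Bystander: spatula lying on the table.
- quoinwrench: Bystander: wrench lying on the table.
Things that resemble listed ones, but are neither listed nor needed, are in the scene too. Leave any purple look-alike of the block alone.

How it is judged (in metres and radians):
On the way, in this order (a step that is already met when the one before it is completed fails the run):
1. the block is home, square against the far rail, with the bar up against it (x of block in the frame of bed above 0.0625 m and angle between the x axis of block and the x axis of bed, either way round below 0.04 rad and z of block in the frame of bed below 0.024 m and angle between block's own z axis and vertical below 0.05 rad and x of bar_front in the frame of bed above 0.0222 m), for 0.2 s.
2. the knob has clicked into its notch: it lies past its detent (x of knob_tip in the frame of collar between 0.0212 and 0.0337 m and y of knob_tip in the frame of collar above 0.02 m), for 0.1 s.
At the end, for the whole second after the job is handed in: The block lies flat on the bed within 2.5 mm of the far rail and within 0.04 rad of square, the bar's front within 2.8 mm of its snug place, the knob at rest in its notch (within 0.2 rad of it; the detent's hump lies 0.43 rad before it and a second hump 0.45 rad beyond) (all of step 1 and all of step 2 and linear speed of each of block, lockbar below 0.02 m/s); the robot touches nothing.
It fails at once if the block is crushed: the bar presses on it with more than 45 N (contact force between lockbar and block above 45 N).
It fails at once if the knob is overtightened: turned on past a second click (x of knob_tip in the frame of collar above 0.0385 m).
It fails at once if a bystander is moved by more than 25 mm (distance of any of slug, reglet, inkcan, washbottle, brayer, mallet, inkknife, quoinwrench from where it was at the start of the episode above 0.025 m).
It also fails if it takes over 72 s, if anything falls off the work surface, if the arm or the gripper's body presses on something with over 40 N, if the wrist force passes 120 N, or if a joint passes its speed limit or range.

## Robot

A 6-joint arm with a two-finger parallel gripper is mounted at the origin on the work surface. World frame = base frame: x ahead of the robot, y to its left, z up, the work surface at z = 0. Lengths are in mm, angles in rad, forces in N, time in s.
With the tool pointing down it reaches from about 275 to 775 mm from the base axis. Payload 14.6 kg.
Tool frame: the origin (TCP) lies between the finger pads; the fingertips stand 25 mm ahead of it and the grasp point (between the pads) lies 6 mm ahead of it (tcp_to_tips is the distance from the TCP to the fingertips, in mm); z points along the fingers, y is the line along which they close (so a half turn about z gives the same grasp; the last joint's range is limited). The gripper opens to 85 mm and grips with 20 to 120 N. Pads are 22 mm wide; open, the fingers measure 114 mm over their backs; the gripper's body (76 mm by 85 mm) begins 54 mm behind the grasp point. The pads swing forward as they close: fully open they stand 13 mm farther back than shut.
Start: joints at [-1.37, 0.263, -0.048, 1.259, 0, 1.415], TCP at [182.873, -492.124, 256.278] pointing down, gripper open.
Joint ranges: [-2.65, 2.65], [-0.89, 1.7], [-1.18, 1.37], [-2.13, 2.11], [-1.35, 1.29], [-3.14, 3.14]. Speed limits (rad/s): [1.89, 1.89, 2.57, 2.79, 3.14, 3.14].

## Interface

Orientations are given as [roll, pitch, yaw] about the fixed x, y, z axes, in that order (R = Rz(yaw) Ry(pitch) Rx(roll)).
In Python, from bench import get_obs, grab_frame, sign_off, tcp_to_tips gives the robot as it stands.
- The arm moves only by the shell command python3 -m pendant 'ROWS' [FORCE]. ROWS is JSON, a list of rows, each a list of 5 numbers: the shift along the tool's x, y, z each as a share of 0.15 m, from -1 to 1, then the turn about the tool's z as a share of 90 degrees, from -1 to 1, then the closure, from -1 (fully open) to 1 (shut). In form: [[dx, dy, dz, turn, gripper], ...]. A call has 1 to 12 rows; each row is the pose to reach, as a shift and turn from the pose commanded when the call began, along the tool's axes at that moment; what a row does not reach only later rows make up. A row lasts 1/12 s, in which the tool goes at most 41.7 mm and 7.16 degrees, less where a joint would pass 70% of its speed; a pose out of reach is approached as far as the arm can. A call with a number of a shift or a turn outside -1 to 1 is refused whole. A call with a gripper value outside its range is refused whole. The fingers move at their own pace and stop on an object; FORCE is the grip in N (left out, the last holds). Time passes only in rows, so rows that repeat a pose let the fingers close. It gives the time, the measured TCP pose, the force, the opening and the grip force at its end, in the units of the state.
- get_obs(): the state, without advancing time (a new reading comes with each control period).
- grab_frame(name): name is "scene" or "top" or "wrist"; returns a dict with "frame" (400x640x3 uint8, red, green, blue), "fovy" (degrees; the focal length in pixels is half the picture's height over the tangent of half this angle, whatever the lens; pixels are square), "cx", "cy" (the principal point, pixels), "cam_to_world" (4x4, takes a point from camera to world coordinates). Camera axes: x right, y down, z forward; pixel columns grow to the right and rows downward; lengths in mm; the calibration is good to about 2 mm. A picture is of the moment at which its call begins. There is no depth.
- sign_off(): hands the job in; it is judged then, once.
The state is a dict: "t": time; "qpos": joint angles; "qd": joint speeds; "effort": joint torques, N m; "tcp_pos": TCP position; "tcp_rot": TCP orientation; "ft_force": force on the tool from outside, world axes, zero at the start; "wrist_torque": the same for the moment, N m; "gripper_width": finger opening in mm; "finger_force": force on a finger pad.
Only numpy, scipy, OpenCV 4.12 (cv2) and the standard library are available. Lean on these libraries where they do the work, as an engineer would, in place of code of your own. Each camera call takes 0.05 s, during which the arm holds its last target. There are 200 camera calls.

## Working session

There is one attempt and no reset: what is moved stays moved. The work goes in short steps, Python scripts to look and compute and a shell command to move; the robot and the scene stay as the last step left them, time stands still between calls to the robot, and variables do not carry over. Pictures are saved under pics/ and viewed, at most 10 in all, crops included, and the job is handed in when it is done.

```bash
mkdir -p pics; ls
cat > h.py <<'E'
import numpy as np, cv2
from bench import get_obs, grab_frame
def cam(n):
    d=grab_frame(n); d['f']=d['frame'].shape[0]/2/np.tan(np.radians(d['fovy'])/2); d['T']=np.array(d['cam_to_world']); return d
def ray(d,uv,z):
    v=d['T'][:3,:3]@np.array([(uv[0]-d['cx'])/d['f'],(uv[1]-d['cy'])/d['f'],1]); o=d['T'][:3,3]
    return o+v*(z-o[2])/v[2]
def proj(d,p):
    c=d['T'][:3,:3].T@(np.array(p)-d['T'][:3,3]); return c[:2]/c[2]*d['f']+[d['cx'],d['cy']]
E
python3 - <<'E'
from h import *
import pickle
o=get_obs(); print({k:np.round(v,3).tolist() for k,v in o.items()})
ims=[]
for n in ['top','scene']:
    d=cam(n); pickle.dump(d,open(n+'.pkl','wb')); print(n,d['f'],d['cx'],d['cy'],d['T'].round(3).tolist()); cv2.imwrite(f'pics/{n}0.png',d['frame'][...,::-1])
E
```

```text
pics
{'t': 0.0, 'qpos': [-1.37, 0.264, -0.049, 1.259, 0.0, 1.415], 'qd': [-0.001, 0.001, -0.001, -0.001, 0.002, -0.0], 'effort': [0.002, -63.762, 38.457, 0.014, -0.0, 0.0], 'tcp_pos': [182.834, -491.888, 255.827], 'tcp_rot': [-3.141, -0.0, 0.356], 'ft_force': [-0.207, -1.163, -1.184], 'wrist_torque': [-0.012, 0.001, -0.004], 'finger_force': 0.0, 'gripper_width': 85.255}
top 389.7959607318161 320.35173814688517 195.16651398091477 [[0.011, -0.986, 0.167, 278.333], [-1.0, -0.008, 0.017, -22.822], [-0.015, -0.167, -0.986, 1486.659], [0.0, 0.0, 0.0, 1.0]]
scene 505.11620330539813 312.7933776210123 201.04208048212396 [[0.561, 0.61, -0.56, 1349.102], [0.827, -0.425, 0.366, -559.779], [-0.015, -0.669, -0.743, 1189.767], [0.0, 0.0, 0.0, 1.0]]
```

View pics/top0.png

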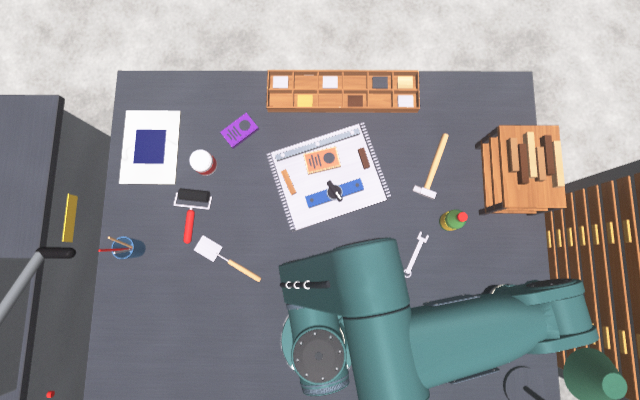

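View pics/scene0.png

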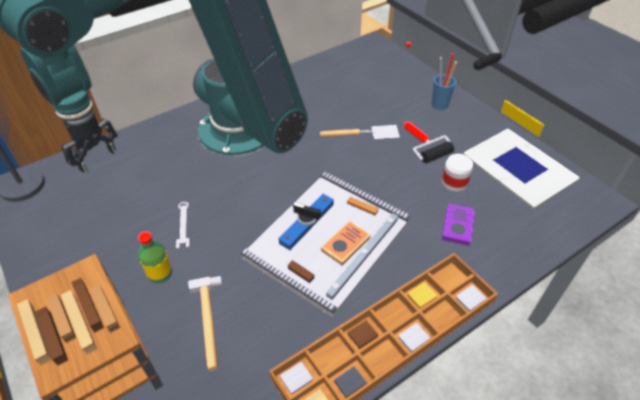

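The top view shows the bed at about (328,176), the blue bar at (334,193), the black knob at (335,189), the copper-faced block at (322,161) and the far rail on top. Two things could be the block: (322,161), wood with copper on the bed, and (239,130), purple and off the bed. The first fits the description. Next I measure and confirm with an enlarged crop.

Run:
```python
from h import *
import pickle
out=[]
for n,(x0,x1,y0,y1) in {'top':(260,395,120,235),'scene':(240,415,170,310)}.items():
    d=pickle.load(open(n+'.pkl','rb')); im=d['frame']; hsv=cv2.cvtColor(im,cv2.COLOR_RGB2HSV)
    roi=np.zeros(im.shape[:2],np.uint8); roi[y0:y1,x0:x1]=1
    def rect(m,z,name):
        m=(m*roi).astype(np.uint8)
        c=max(cv2.findContours(m,0,2)[0],key=cv2.contourArea)
        w=np.array([ray(d,p[0],z)[:2] for p in c],np.float32); r=cv2.minAreaRect(w)
        b=cv2.boxPoints(r); print(n,name,np.round(r[0],1),np.round(r[1],1),round(r[2],1),'px',np.round(c.reshape(-1,2).mean(0)))
    H,S,V=cv2.split(hsv)
    rect((H>100)&(H<125)&(S>140)&(V>70),50,'bar')
    rect((H>5)&(H<20)&(S>90)&(V>150),43,'block')
    rect(V<60,98,'knob')
    rect((S<60)&(V>120),20,'bed')
    crop=im[y0:y1,x0:x1,::-1]; out.append(cv2.resize(crop,(400,int(400*crop.shape[0]/crop.shape[1])),interpolation=cv2.INTER_CUBIC))
h=max(o.shape[0] for o in out)
cv2.imwrite('pics/crop.png',np.hstack([cv2.copyMakeBorder(o,0,h-o.shape[0],0,0,0) for o in out]))
```

```text
top bar [495.9  31.1] [17.9 38.9] 19.2 px [313. 202.]
top block [ 6.623e+02 -6.000e-01] [ 69.6 118. ] 14.6 px [321. 160.]Traceback (most recent call last):
  File "<stdin>", line 15, in <module>
  File "<stdin>", line 9, in rect
ValueError: max() iterable argument is empty
```

Run:
```python
from h import *
import pickle
out=[]
for n,(x0,x1,y0,y1) in {'top':(260,395,120,235),'scene':(240,415,170,310)}.items():
    d=pickle.load(open(n+'.pkl','rb')); im=d['frame']; hsv=cv2.cvtColor(im,cv2.COLOR_RGB2HSV)
    roi=np.zeros(im.shape[:2],np.uint8); roi[y0:y1,x0:x1]=1
    H,S,V=[c.astype(int) for c in cv2.split(hsv)]
    if n=='top':
        for p in [(315,200),(350,188),(334,188),(338,196),(300,155),(330,215)]: print(p,hsv[p[1],p[0]])
    def rect(m,z,name,k=1):
        m=(m*roi).astype(np.uint8)
        if k>1: m=cv2.morphologyEx(m,cv2.MORPH_CLOSE,np.ones((k,k)))
        cs=cv2.findContours(m,0,2)[0]
        if not cs: print(n,name,'none');return
        c=max(cs,key=cv2.contourArea)
        w=np.array([ray(d,p[0],z)[:2] for p in c],np.float32); r=cv2.minAreaRect(w)
        print(n,name,np.round(r[0],1),np.round(r[1],1),round(r[2],1),'px',np.round(c.reshape(-1,2).mean(0)))
    rect((H>95)&(H<125)&(S>120)&(V>50),50,'bar',15)
    rect((H>5)&(H<20)&(S>90)&(V>150),43,'block')
    rect((V<90)&(S<110),98,'knob')
    rect((S<60)&(V>140),20,'bed',9)
    crop=im[y0:y1,x0:x1,::-1]; out.append(cv2.resize(crop,(400,int(400*crop.shape[0]/crop.shape[1])),interpolation=cv2.INTER_CUBIC))
h=max(o.shape[0] for o in out)
cv2.imwrite('pics/crop.png',np.hstack([cv2.copyMakeBorder(o,0,h-o.shape[0],0,0,0) for o in out]))
```

```text
(315, 200) [110 141 219]
(350, 188) [111 140 218]
(334, 188) [154  20  89]
(338, 196) [ 30   1 255]
(300, 155) [135   6 246]
(330, 215) [135   6 248]
top bar [532.1 -49.4] [ 40.8 214.6] 19.2 px [334. 192.]
top block [ 6.623e+02 -6.000e-01] [ 69.6 118. ] 14.6 px [321. 160.]
top knob [531.1 -47.4] [75.8 38.9] 10.6 px [334. 191.]
top bed [604.8 -24.9] [325.6 409. ] 19.2 px [330. 174.]
scene bar [ 562.8 -113.9] [46.2 97.3] 18.8 px [294. 235.]
scene block [666.9  -6.4] [ 78.5 132.1] 14.8 px [345. 241.]
scene knob [557.3 -64.2] [78.6 52.5] 49.3 px [306. 213.]
scene bed [602.7 -20.5] [328.8 424. ] 19.2 px [337. 239.]
```

View pics/crop.png

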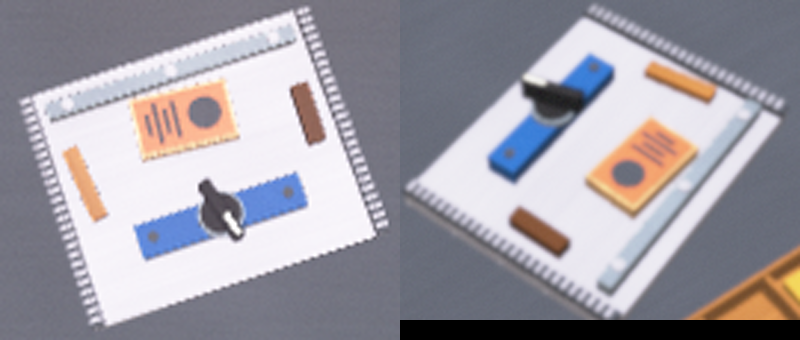

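The crop shows the bar (left) with the black knob. The white-line tip is at crop (232,230), which is image (338,198), so it points back towards the robot. The copper/wood block on the bed is confirmed. Bed yaw is about +0.335, the knob axis is near (532,-49), and the bar needs to travel about +89 mm. I'll approach with J6 near -0.63, which leaves room for the whole clockwise turn in one grasp.

```bash
cat >> h.py <<'E'
def go(x,y,z,yaw):
    o=get_obs(); c,s=np.cos(o['tcp_rot'][2]),np.sin(o['tcp_rot'][2])
    d=np.array([x,y,z])-o['tcp_pos']; t=[d[0]*c+d[1]*s, d[0]*s-d[1]*c, -d[2]]
    tr=-(yaw-o['tcp_rot'][2])
    print('shift',np.round(np.array(t)/150,3),'turn',round(np.degrees((tr+np.pi)%(2*np.pi)-np.pi)/90,3),'q6',round(o['qpos'][5],2),'q1',round(o['qpos'][0],2))
E
python3 -m pendant '[[1,-0.6,0,-0.95,-1],[1,-0.6,0,-0.95,-1],[1,-0.6,0,-0.95,-1],[1,-0.6,0,-0.95,-1],[1,-0.6,0,-0.95,-1],[1,-0.6,0,-0.95,-1],[1,-0.6,0,-0.95,-1],[1,-0.6,0,-0.95,-1],[1,-0.6,0,-0.95,-1],[1,-0.6,0,-0.95,-1],[1,-0.6,0,-0.95,-1],[1,-0.6,0,-0.95,-1]]'
python3 -c "
from h import *
go(532,-49,256,-2.6)"
```

```text
t: 1.1
tcp_pos: [292.1, -355.3, 256.1]
tcp_rot: [-3.141, -0.001, 1.854]
ft_force: [0.3, 1.0, -0.4]
gripper_width: 85.3
finger_force: 0.0
shift [1.513 2.107 0.   ] turn -1.164 q6 0.23 q1 -1.06
```

```bash
python3 -m pendant '[[0.72,1,0,-0.95,-1],[0.72,1,0,-0.95,-1],[0.72,1,0,-0.95,-1],[0.72,1,0,-0.95,-1],[0.72,1,0,-0.95,-1],[0.72,1,0,-0.95,-1],[0.72,1,0,-0.95,-1],[0.72,1,0,-0.95,-1],[0.72,1,0,-0.95,-1],[0.72,1,0,-0.95,-1],[0.72,1,0,-0.95,-1],[0.72,1,0,-0.95,-1]]'
python3 -c "
from h import *
go(532,-49,220,-2.6)"
```

```text
t: 2.1
tcp_pos: [406.7, -210.4, 256.0]
tcp_rot: [3.141, -0.0, -2.937]
ft_force: [-0.9, -0.2, 0.5]
gripper_width: 85.6
finger_force: 0.0
shift [-1.037  0.884  0.24 ] turn -0.214 q6 -0.86 q1 -0.66
```

```bash
python3 -m pendant '[[-1,0.88,0.24,-0.21,-1],[-1,0.88,0.24,-0.21,-1],[-1,0.88,0.24,-0.21,-1],[-1,0.88,0.24,-0.21,-1],[-1,0.88,0.24,-0.21,-1],[-1,0.88,0.24,-0.21,-1],[-1,0.88,0.24,-0.21,-1],[-1,0.88,0.24,-0.21,-1],[-1,0.88,0.24,-0.21,-1],[-1,0.88,0.24,-0.21,-1]]'
python3 - <<'E'
from h import *
import pickle
go(532,-49,220,-2.6)
d=cam('wrist');pickle.dump(d,open('wrist.pkl','wb'))
print(proj(d,[532,-49,87]),d['T'].round(2).tolist(),d['f'])
cv2.imwrite('pics/w0.png',d['frame'][...,::-1])
E
```

```text
t: 2.93
tcp_pos: [527.4, -52.5, 220.6]
tcp_rot: [-3.141, 0.0, -2.615]
ft_force: [-0.6, -0.3, -0.2]
gripper_width: 85.4
finger_force: 0.0
shift [-0.038  0.005  0.004] turn -0.009 q6 -0.78 q1 -0.25
[317.95824813 200.82940991] [[-0.5, 0.82, 0.26, 461.46], [0.86, 0.48, 0.15, -91.12], [-0.0, 0.3, -0.95, 338.35], [0.0, 0.0, 0.0, 1.0]] 323.06059907593243
```

View pics/w0.png

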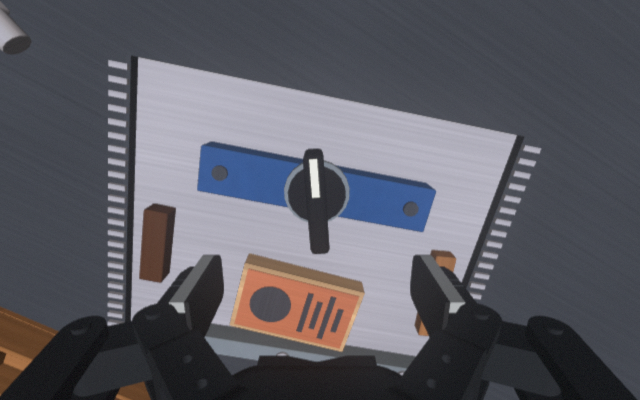

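The wrist view shows the wing running from (314,151) to (320,251), with the white line on the upper (near-robot) half. The collar is centred near (317,191) and the bar screws are at (220,173) and (410,209).

Run:
```python
from h import *
import pickle
d=pickle.load(open('wrist.pkl','rb')); im=d['frame']; hsv=cv2.cvtColor(im,cv2.COLOR_RGB2HSV).astype(int)
H,S,V=hsv[...,0],hsv[...,1],hsv[...,2]
m=np.zeros(V.shape,np.uint8); m[100:240,180:450]=((H>95)&(H<125)&(S>120))[100:240,180:450]
m=cv2.morphologyEx(m,cv2.MORPH_CLOSE,np.ones((3,3)))
# screws = holes in blue
for c in cv2.findContours(m,cv2.RETR_CCOMP,2)[0]:
    if 60<cv2.contourArea(c)<8000:
        M=cv2.moments(c); p=(M['m10']/M['m00'],M['m01']/M['m00']); print('c',cv2.contourArea(c),np.round(p,1),ray(d,p,50).round(1))
mid=(ray(d,(220,173),50)+ray(d,(410,209),50))/2; v=ray(d,(220,173),50)-ray(d,(410,209),50); print('screw mid',mid.round(1),v.round(1),'yaw',np.arctan2(v[0],-v[1]))
# wing top: dark + white within the region, at z=98
k=np.zeros(V.shape,np.uint8); k[140:262,295:340]=(V<28)[140:262,295:340]
wl=np.zeros(V.shape,np.uint8); wl[150:205,300:330]=((V>190)&(S<60))[150:205,300:330]
cs=max(cv2.findContours(wl,0,2)[0],key=cv2.contourArea); r=np.array([ray(d,p[0],98)[:2] for p in cs],np.float32); print('white',cv2.minAreaRect(r),cs[:,0].min(0),cs[:,0].max(0))
for y in (152,156,190,240,245,250): print(y,V[y,298:334].tolist())
a,b=ray(d,(314,150.5),98),ray(d,(319.5,247),98); print('ends',a.round(1),b.round(1),((a+b)/2).round(1),np.linalg.norm(a-b),np.arctan2(*(a-b)[[1,0]]))
```

```text
c 3595.0 [387.6 201.7] [510.2  14.1  50. ]
c 210.5 [410.3 208.7] [505.2  36.7  50. ]
c 3946.0 [243.5 174.5] [ 554.8 -114.5   50. ]
c 228.5 [219.2 172.6] [ 564.5 -134.5   50. ]
screw mid [535.  -48.6  50. ] [  58.8 -170.2    0. ] yaw 0.33261659252328757
white ((514.525634765625, -62.72819900512695), (29.387481689453125, 5.611638069152832), 34.33171081542969) [309 159] [319 196]
152 [188, 189, 190, 190, 190, 186, 151, 82, 54, 51, 53, 52, 51, 53, 55, 53, 50, 53, 51, 56, 55, 55, 53, 58, 98, 176, 186, 189, 186, 188, 189, 188, 188, 188, 185, 187]
156 [187, 186, 186, 185, 179, 133, 73, 55, 53, 56, 57, 58, 55, 56, 56, 58, 56, 57, 57, 58, 57, 56, 56, 55, 63, 114, 178, 189, 189, 189, 190, 191, 192, 190, 190, 190]
190 [56, 55, 55, 56, 55, 56, 56, 51, 50, 53, 53, 55, 68, 147, 227, 234, 235, 235, 236, 235, 230, 139, 67, 54, 54, 52, 52, 51, 55, 55, 56, 56, 55, 55, 56, 56]
240 [187, 186, 187, 187, 186, 189, 187, 186, 188, 190, 184, 140, 73, 50, 52, 51, 57, 53, 52, 56, 56, 57, 56, 54, 54, 55, 54, 53, 52, 51, 78, 170, 186, 186, 186, 188]
245 [187, 189, 189, 188, 186, 187, 187, 186, 187, 186, 186, 178, 97, 54, 52, 53, 53, 57, 55, 55, 52, 58, 57, 55, 53, 55, 57, 58, 53, 51, 64, 124, 179, 188, 189, 189]
250 [188, 185, 186, 187, 186, 187, 187, 186, 188, 187, 186, 184, 163, 88, 57, 52, 55, 57, 55, 52, 56, 54, 55, 56, 52, 55, 55, 55, 52, 54, 89, 161, 185, 187, 187, 188]
ends [496.3 -73.3  98. ] [562.6 -29.7  98. ] [529.5 -51.5  98. ] 79.42289398634428 -2.559858014749638
```

Run:
```python
from h import *
import pickle
d=pickle.load(open('wrist.pkl','rb')); im=d['frame']; V=im.max(2)
print('far end col',V[244:260,320].tolist(),'near',V[144:160,314].tolist())
t=np.linspace(0,2*np.pi,73)
for c in [(535,-48.6),(532.5,-50),(530.3,-51)]:
    for z in (58,): 
        cv2.polylines(im,[np.int32([np.round(proj(d,[c[0]+30*np.cos(a),c[1]+30*np.sin(a),z])*8) for a in t])],1,{535:(255,0,0),532.5:(0,255,0),530.3:(255,255,0)}[c[0]],1,shift=3) if 0 else None
# collar: grey ring pixels (low sat, mid value) -> points on z=58 plane
hsv=cv2.cvtColor(im,cv2.COLOR_RGB2HSV).astype(int); g=(hsv[...,1]<75)&(hsv[...,2]>75)&(hsv[...,2]<170)
R=[]
for a in np.linspace(0,2*np.pi,120,endpoint=False):
    # walk in from outside; first non-blue pixel
    for r in np.arange(45,15,-.25):
        p=np.array([317+r*np.cos(a),191+r*np.sin(a)]); h=hsv[int(round(p[1])),int(round(p[0]))]
        if h[1]<100: 
            if r<44.5: R.append(p)
            break
R=np.array(R); print(len(R),R.min(0),R.max(0))
W=np.array([ray(d,p,58)[:2] for p in R])
from scipy.optimize import least_squares
s=least_squares(lambda q:np.hypot(*(W-q[:2]).T)-q[2],[533,-49,30],loss='soft_l1'); print(s.x,np.abs(s.fun).mean())
cv2.imwrite('pics/c1.png',cv2.resize(im[130:270,230:410,::-1],(720,560),interpolation=cv2.INTER_CUBIC))
```

```text
far end col [55, 57, 54, 55, 56, 56, 55, 56, 56, 84, 157, 184, 185, 188, 191, 190] near [187, 184, 186, 181, 131, 70, 54, 54, 50, 51, 54, 53, 56, 61, 94, 203]
44 [283.5        166.66200697] [349.45545988 210.24996701]
[533.93866763 -49.52354828  29.74057896] 0.25713937841352236
```

View pics/c1.png

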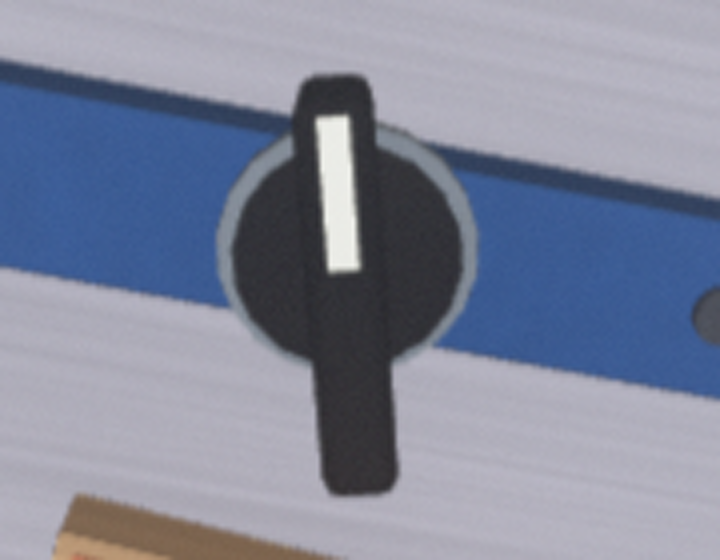

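The crop shows the collar ring clearly. Its fit gives the axis at (533.8,-49.5), and the wing yaw is about -2.55 at the white end. I align there and descend.

```bash
python3 -c "
from h import *
go(533.6,-49.5,94,-2.55)"
```

```text
shift [-0.046 -0.003  0.844] turn -0.041 q6 -0.78 q1 -0.25
```

```bash
python3 -m pendant '[[-0.046,-0.003,0,-0.04,-1],[-0.046,-0.003,0.2,-0.04,-1],[-0.046,-0.003,0.4,-0.04,-1],[-0.046,-0.003,0.6,-0.04,-1],[-0.046,-0.003,0.75,-0.04,-1],[-0.046,-0.003,0.84,-0.04,-1],[-0.046,-0.003,0.84,-0.04,-1],[-0.046,-0.003,0.84,-0.04,-1]]' 40
python3 -c "
from h import *
go(533.6,-49.5,94,-2.55)"
```

```text
t: 3.65
tcp_pos: [533.7, -49.0, 94.5]
tcp_rot: [3.141, -0.0, -2.551]
ft_force: [0.4, 0.2, 0.8]
gripper_width: 85.4
finger_force: 0.0
shift [ 0.002 -0.002  0.003] turn -0.001 q6 -0.83 q1 -0.24
```

```bash
python3 -m pendant '[[0,0,0,0,0],[0,0,0,0,0.5],[0,0,0,0,1],[0,0,0,0,1],[0,0,0,0,1],[0,0,0,0,1],[0,0,0,0,1],[0,0,0,0,1],[0,0,0,0,1],[0,0,0,0,1]]' 40
python3 -c "
from h import *
o=get_obs();print(o['wrist_torque'],o['ft_force'])"
```

```text
t: 4.48
tcp_pos: [534.3, -48.7, 94.7]
tcp_rot: [-3.141, 0.0, -2.55]
ft_force: [-0.7, -1.6, 5.7]
gripper_width: 15.5
finger_force: 42.3
[-0.33085165  0.16363867 -0.01189112] [-0.67885167 -1.5968692   5.69151064]
```

```bash
python3 -m pendant '[[-0.03,-0.008,0,0,1],[-0.07,-0.018,0,0,1],[-0.11,-0.029,0,0,1],[-0.15,-0.04,0,0,1],[-0.19,-0.05,0,0,1],[-0.23,-0.061,0,0,1],[-0.27,-0.071,0,0,1],[-0.31,-0.082,0,0,1],[-0.35,-0.093,0,0,1],[-0.375,-0.099,0,0,1],[-0.387,-0.102,0,0,1],[-0.387,-0.102,0,0,1]]' 60
python3 - <<'E'
from h import *
import pickle
o=get_obs();print(o['wrist_torque'],o['ft_force'])
d=cam('wrist');d2=cam('top');pickle.dump((d,d2),open('p1.pkl','wb'))
cv2.imwrite('pics/w1.png',d['frame'][...,::-1])
E
```

```text
t: 5.48
tcp_pos: [591.1, -29.0, 94.7]
tcp_rot: [-3.141, -0.0, -2.55]
ft_force: [-0.8, -2.3, 7.1]
gripper_width: 15.1
finger_force: 62.5
[-0.43948531  0.25983335 -0.03381524] [-0.83442473 -2.298749    7.07993588]
```

View pics/w1.png

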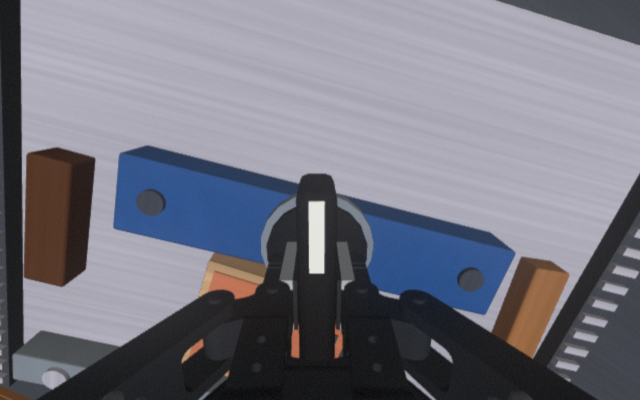

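The wrist view shows the bar with its ends at (118,190) and (512,250), the slug on the right at (520,260), the reglet on the left at (95,160), and the rail end at (15,355)-(40,335). I check the side clearances and the remaining travel before going on.

Run:
```python
from h import *
import pickle
d,d2=pickle.load(open('p1.pkl','rb'))
th=.3335;c=np.array([591.1,-29.0]);ex=np.array([np.cos(th),np.sin(th)]);ey=np.array([-ex[1],ex[0]])
f=lambda p,z:(lambda w:(round(w@ex,1),round(w@ey,1)))(ray(d,p,z)[:2]-c)
for n,p,z in [('bar R back',(513,252),50),('bar R front',(487,312),50),('bar L back',(120,153),50),('bar L front',(115,230),50),('slug top-left',(521,259),38),('slug top left lower',(490,345),38),('slug top R',(567,272),38),('reglet top R back',(95,157),42),('reglet top R front',(68,285),42),('rail end inner',(42,332),44),('rail inner corner far',(14,350),44),('block top left',(211,254),43)]: print(n,f(p,z))
# from initial top: rail inner
d=pickle.load(open('wrist.pkl','rb')); 
g=lambda p,z:(lambda w:(round(w@ex,1),round(w@ey,1)))(ray(d,p,z)[:2]-c)
for n,p,z in [('bed near L corner',(136,58),20),('bed near R',(520,137),20),('block TL',(247,256),43),('block TR',(362,285),43),('block BL',(232,324),43),('slug TL',(432,252),38),('slug TR',(455,254),38),('rail inner visible R',(405,356),44)]: print('w0',n,g(p,z))
```

```text
bar R back (np.float64(-21.5), np.float64(107.0))
bar R front (np.float64(18.7), np.float64(109.0))
bar L back (np.float64(-21.7), np.float64(-109.0))
bar L front (np.float64(21.8), np.float64(-108.2))
slug top-left (np.float64(-14.6), np.float64(123.0))
slug top left lower (np.float64(48.8), np.float64(130.9))
slug top R (np.float64(-13.6), np.float64(153.9))
reglet top R back (np.float64(-13.5), np.float64(-126.1))
reglet top R front (np.float64(70.3), np.float64(-137.4))
rail end inner (np.float64(107.6), np.float64(-150.8))
rail inner corner far (np.float64(126.6), np.float64(-168.1))
block top left (np.float64(26.9), np.float64(-56.8))
w0 bed near L corner (np.float64(-143.2), np.float64(-184.2))
w0 bed near R (np.float64(-143.2), np.float64(185.6))
w0 block TL (np.float64(23.5), np.float64(-56.0))
w0 block TR (np.float64(33.8), np.float64(66.6))
w0 block BL (np.float64(108.8), np.float64(-61.4))
w0 slug TL (np.float64(-15.0), np.float64(129.6))
w0 slug TR (np.float64(-17.4), np.float64(153.5))
w0 rail inner visible R (np.float64(113.2), np.float64(135.4))
```

```bash
cat > s.py <<'E'
from h import *
o=get_obs();e=np.array([np.cos(.3335),np.sin(.3335)]);l=np.array([-e[1],e[0]])
p=np.array(o['tcp_pos'])[:2]-[591.1,-29.0];F=np.array(o['ft_force'])
print('along',(p@e).round(2),'lat',(p@l).round(2),'Fx',(F[:2]@e).round(2),'Fy',(F[:2]@l).round(2),'Fz',F[2].round(1),'Tz',round(o['wrist_torque'][2],3),'yaw',round(o['tcp_rot'][2],3),'q6',round(o['qpos'][5],2),'w',o['gripper_width'])
E
python3 -m pendant '[[-0.008,-0.002,0,0,1],[-0.016,-0.004,0,0,1],[-0.024,-0.006,0,0,1],[-0.032,-0.009,0,0,1],[-0.04,-0.011,0,0,1],[-0.048,-0.013,0,0,1],[-0.056,-0.015,0,0,1],[-0.064,-0.017,0,0,1]]'; python3 s.py
python3 -m pendant '[[-0.008,-0.002,0,0,1],[-0.016,-0.004,0,0,1],[-0.024,-0.006,0,0,1],[-0.032,-0.009,0,0,1]]'; python3 s.py
```

```text
t: 6.25
tcp_pos: [599.8, -26.0, 94.7]
tcp_rot: [-3.141, -0.001, -2.55]
ft_force: [-5.2, -3.9, 9.6]
gripper_width: 15.3
finger_force: 62.5
along 9.16 lat -0.0 Fx -6.17 Fy -2.03 Fz 9.6 Tz 0.038 yaw -2.55 q6 -0.77 w 15.272857769984205
t: 6.58
tcp_pos: [604.2, -24.5, 94.7]
tcp_rot: [-3.141, -0.002, -2.551]
ft_force: [-7.0, -3.7, 12.2]
gripper_width: 15.0
finger_force: 62.7
along 13.84 lat -0.04 Fx -7.81 Fy -1.19 Fz 12.2 Tz 0.029 yaw -2.551 q6 -0.77 w 15.008901847944362
```

```bash
for i in 1; do python3 -m pendant '[[-0.008,-0.002,0,0,1],[-0.016,-0.004,0,0,1],[-0.024,-0.006,0,0,1],[-0.032,-0.009,0,0,1]]'>/dev/null; python3 s.py; done
python3 -m pendant '[[-0.005,-0.0013,0,0,1],[-0.01,-0.0026,0,0,1],[-0.015,-0.004,0,0,1],[-0.02,-0.0053,0,0,1]]'>/dev/null; python3 s.py
```

```text
along 18.81 lat -0.06 Fx -7.44 Fy -0.69 Fz 11.2 Tz 0.024 yaw -2.551 q6 -0.76 w 15.230057402498245
along 21.73 lat -0.01 Fx -8.61 Fy -1.92 Fz 11.2 Tz 0.075 yaw -2.551 q6 -0.76 w 15.08477202002779
```

```bash
python3 -m pendant '[[-0.005,-0.0013,0,0,1],[-0.01,-0.0026,0,0,1],[-0.015,-0.004,0,0,1],[-0.02,-0.0053,0,0,1]]'>/dev/null; python3 s.py
python3 -m pendant '[[-0.004,-0.001,0,0,1],[-0.008,-0.002,0,0,1],[-0.012,-0.003,0,0,1]]'>/dev/null; python3 s.py
```

```text
along 24.82 lat -0.01 Fx -10.06 Fy -1.75 Fz 12.2 Tz 0.007 yaw -2.551 q6 -0.76 w 14.808865637828449
along 26.68 lat -0.01 Fx -9.65 Fy -1.11 Fz 11.8 Tz 0.031 yaw -2.551 q6 -0.76 w 14.683080686501503
```

```bash
python3 -m pendant '[[-0.004,-0.001,0,0,1],[-0.008,-0.002,0,0,1]]'>/dev/null; python3 s.py
python3 -m pendant '[[-0.004,-0.001,0,0,1],[-0.008,-0.002,0,0,1]]'>/dev/null; python3 s.py
```

```text
along 27.91 lat -0.0 Fx -9.65 Fy -1.48 Fz 10.8 Tz 0.005 yaw -2.551 q6 -0.75 w 15.038789620414569
along 28.75 lat 0.0 Fx -14.77 Fy -3.25 Fz 16.2 Tz 0.012 yaw -2.551 q6 -0.75 w 14.901264527847754
```

```bash
python3 -m pendant '[[-0.003,-0.0008,0,0,1],[-0.003,-0.0008,0,0,1]]'>/dev/null; python3 s.py
python3 -m pendant '[[-0.003,-0.0008,0,0,1],[-0.003,-0.0008,0,0,1]]'>/dev/null; python3 s.py
```

```text
along 28.79 lat 0.02 Fx -15.54 Fy -1.58 Fz 15.0 Tz 0.051 yaw -2.551 q6 -0.75 w 15.19313074781681
along 28.89 lat 0.01 Fx -16.58 Fy -2.48 Fz 16.5 Tz 0.031 yaw -2.551 q6 -0.75 w 15.061785742237335
```

```bash
python3 -m pendant '[[-0.004,-0.001,0,0,1],[-0.006,-0.0016,0,0,1],[-0.006,-0.0016,0,0,1]]'>/dev/null; python3 s.py
python3 - <<'E'
from h import *
a=cam('scene');b=cam('top')
cv2.imwrite('pics/s1.png',np.hstack([cv2.resize(a['frame'][170:310,240:415,::-1],(400,320),interpolation=2),cv2.resize(b['frame'][120:235,260:395,::-1],(376,320),interpolation=2)]))
E
```

```text
along 29.02 lat 0.03 Fx -21.96 Fy -3.66 Fz 19.5 Tz 0.068 yaw -2.551 q6 -0.75 w 14.671787084308768
```

View pics/s1.png

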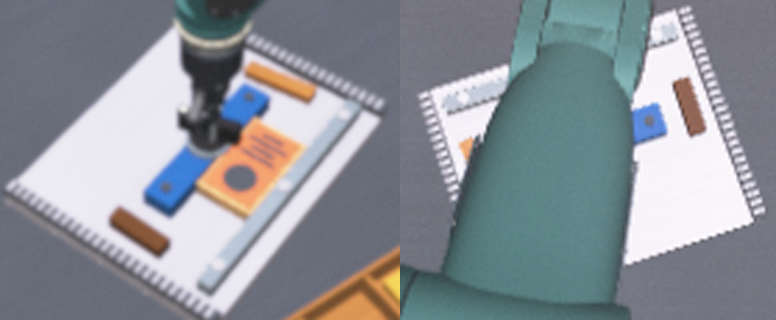

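The scene view shows the block at crop (255,170), flush between the bar and the rail, with the reglet and slug undisturbed. Now I turn clockwise in steps and watch Tz.

```bash
python3 -m pendant '[[0,0,0,0.04,1],[0,0,0,0.09,1],[0,0,0,0.14,1],[0,0,0,0.19,1],[0,0,0,0.24,1],[0,0,0,0.28,1],[0,0,0,0.3,1],[0,0,0,0.3,1]]' 60 >/dev/null; python3 s.py
```

```text
along 29.01 lat -0.03 Fx -22.6 Fy -2.67 Fz 19.4 Tz 0.0 yaw -3.025 q6 -0.28 w 14.72687782466861
```

```bash
python3 -m pendant '[[0,0,0,0.04,1],[0,0,0,0.09,1],[0,0,0,0.14,1],[0,0,0,0.19,1],[0,0,0,0.24,1],[0,0,0,0.28,1],[0,0,0,0.3,1],[0,0,0,0.3,1]]' >/dev/null; python3 s.py
python3 -m pendant '[[0,0,0,0.04,1],[0,0,0,0.09,1],[0,0,0,0.14,1],[0,0,0,0.18,1],[0,0,0,0.2,1],[0,0,0,0.2,1]]' >/dev/null; python3 s.py
```

```text
along 29.03 lat -0.07 Fx -23.16 Fy -3.64 Fz 19.3 Tz 0.462 yaw 2.788 q6 0.19 w 14.75914711429783
along 28.99 lat -0.11 Fx -22.49 Fy -3.35 Fz 19.7 Tz -0.295 yaw 2.473 q6 0.51 w 15.198529308388814
```

Torque rose to +0.46 and then flipped to -0.30, so the hump appears to be passed. Next come small steps towards Tz ≈ 0, the notch.

```bash
python3 -m pendant '[[0,0,0,0.03,1],[0,0,0,0.05,1],[0,0,0,0.05,1]]' >/dev/null; python3 s.py
python3 -m pendant '[[0,0,0,0.03,1],[0,0,0,0.05,1],[0,0,0,0.05,1]]' >/dev/null; python3 s.py
```

```text
along 28.98 lat -0.12 Fx -22.68 Fy -3.75 Fz 19.9 Tz -0.46 yaw 2.394 q6 0.59 w 14.936470092976286
along 28.98 lat -0.1 Fx -22.95 Fy -3.41 Fz 19.6 Tz -0.364 yaw 2.316 q6 0.66 w 15.10976981565138
```

```bash
python3 -m pendant '[[0,0,0,0.03,1],[0,0,0,0.05,1],[0,0,0,0.05,1]]' >/dev/null; python3 s.py
python3 -m pendant '[[0,0,0,0.02,1],[0,0,0,0.03,1],[0,0,0,0.03,1]]' >/dev/null; python3 s.py
```

```text
along 28.96 lat -0.14 Fx -22.45 Fy -3.04 Fz 19.6 Tz -0.289 yaw 2.237 q6 0.74 w 15.061016941562567
along 28.96 lat -0.12 Fx -23.29 Fy -4.59 Fz 19.5 Tz -0.187 yaw 2.191 q6 0.79 w 15.289518172866721
```

```bash
python3 -m pendant '[[0,0,0,0.02,1],[0,0,0,0.04,1],[0,0,0,0.05,1],[0,0,0,0.05,1],[0,0,0,0.05,1]]' >/dev/null; python3 s.py
python3 -c "
import numpy as np
from h import *
y=get_obs()['tcp_rot'][2];a=.3335-y;print('bed -x 1mm in tool shares',(-np.array([np.cos(a),-np.sin(a)])/150).round(4))"
```

```text
along 28.95 lat -0.12 Fx -22.87 Fy -3.4 Fz 20.4 Tz 0.08 yaw 2.114 q6 0.87 w 15.157059122642451
bed -x 1mm in tool shares [ 0.0014 -0.0065]
```

Tz ≈ 0, so it's in the notch. I relieve the forward push a little before opening.

```bash
python3 -m pendant '[[0.001,-0.004,0,0,1],[0.0014,-0.0065,0,0,1],[0.0014,-0.0065,0,0,1]]' 40 >/dev/null; python3 s.py
python3 -m pendant '[[0.001,-0.003,0,0,1],[0.001,-0.003,0,0,1]]' 25 >/dev/null; python3 s.py
```

```text
along 28.76 lat -0.17 Fx -17.15 Fy -3.77 Fz 16.5 Tz 0.091 yaw 2.114 q6 0.87 w 14.65474190876495
along 28.66 lat -0.15 Fx -15.31 Fy -3.37 Fz 15.1 Tz 0.094 yaw 2.114 q6 0.86 w 14.82904995584171
```

```bash
python3 -m pendant '[[0.001,-0.005,0,0,1],[0.001,-0.005,0,0,1],[0.001,-0.005,0,0,0.5],[0.001,-0.005,0,0,0],[0.001,-0.005,0,0,-0.5],[0.001,-0.005,0,0,-1],[0.001,-0.005,0,0,-1],[0.001,-0.005,0,0,-1]]' 20 >/dev/null; python3 s.py
python3 -m pendant '[[0,0,-0.1,0,-1],[0,0,-0.3,0,-1],[0,0,-0.5,0,-1],[0,0,-0.7,0,-1],[0,0,-0.9,0,-1],[0,0,-0.9,0,-1],[0,0,-0.9,0,-1]]'
python3 - <<'E'
from h import *
import pickle
a=cam('scene');b=cam('wrist');pickle.dump((a,b),open('p3.pkl','wb'))
cv2.imwrite('pics/w3.png',np.hstack([cv2.resize(a['frame'][170:310,240:415,::-1],(320,256),interpolation=2),cv2.resize(b['frame'][...,::-1],(410,256),interpolation=3)]))
E
```

```text
along 29.85 lat 0.27 Fx 0.24 Fy -0.67 Fz -0.2 Tz 0.002 yaw 2.115 q6 0.86 w 80.4798049216851
t: 13.77
tcp_pos: [619.9, -19.1, 230.7]
tcp_rot: [3.139, 0.002, 2.115]
ft_force: [0.6, 0.2, -0.9]
gripper_width: 85.4
finger_force: 0.0
```

View pics/w3.png

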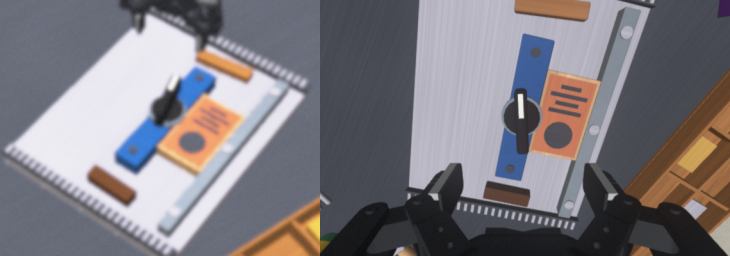

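The bar looks tight on the block and the block tight on the rail, with the knob standing along the notch direction (white tip at wrist crop (519,95)). One enlarged crop to check the gaps and the knob.

Run:
```python
from h import *
import pickle
a,b=pickle.load(open('p3.pkl','rb'))
hsv=cv2.cvtColor(b['frame'],cv2.COLOR_RGB2HSV).astype(int); m=np.zeros((400,640),np.uint8); s=np.s_[100:265,320:440]
m[s]=((hsv[...,0]>3)&(hsv[...,0]<22)&(hsv[...,1]>70)&(hsv[...,2]>110))[s]
c=max(cv2.findContours(cv2.morphologyEx(m,3,np.ones((9,9))),0,2)[0],key=cv2.contourArea)
r=cv2.minAreaRect(np.array([ray(b,p[0],43)[:2] for p in c],np.float32)); print('block',r,'bed yaw deg',np.degrees(.3335))
w=np.zeros((400,640),np.uint8); w[130:200,290:330]=((hsv[...,2]>200)&(hsv[...,1]<50))[130:200,290:330]
cv2.imwrite('pics/z.png',cv2.resize(b['frame'][90:270,270:500,::-1],(766,600),interpolation=2))
```

```text
block ((674.3723754882812, 6.863014221191406), (78.67138671875, 129.771484375), 19.081905364990234) bed yaw deg 19.108142467612957
```

View pics/z.png

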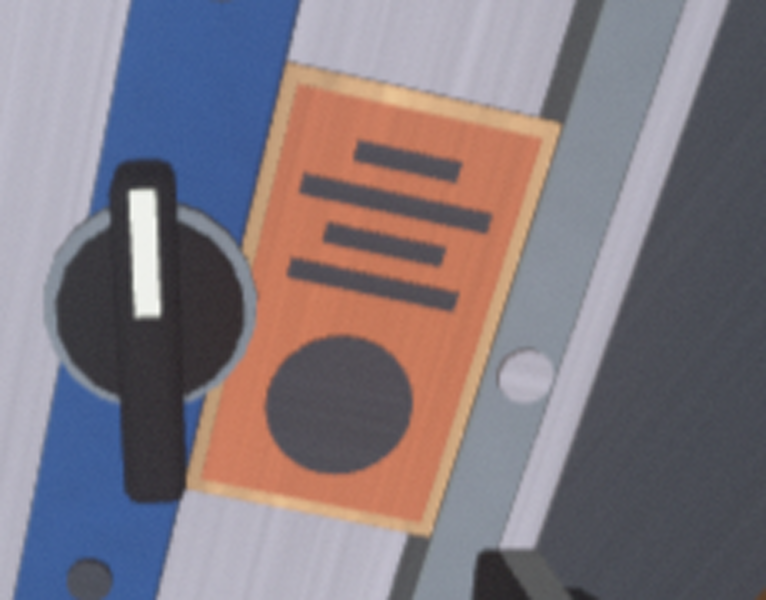

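The crop shows the block flush with the bar on its left edge (290,65)-(190,490) and with the rail on its right edge (560,120)-(430,535). Block yaw is 19.08° against 19.11° for the bed, and the knob has stayed in the notch. Handing in.

```bash
python3 -c "
from bench import sign_off
print(sign_off())"
```

```text
the job is handed in; nothing more can be done
None
```

The job is handed in after about 14 s of the 72 s: the block looks square and snug between bar and rail, the knob was turned past one click to rest in its notch, and the gripper is clear, but the sign-off returned no verdict.

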